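# Sort the tea things in the cupboard

## Robot

A 6-joint arm with a two-finger parallel gripper is mounted at the origin on the work surface. World frame = base frame: x ahead of the robot, y to its left, z up, the work surface at z = 0. Lengths are in m, angles in rad, forces in N, time in s.
With the tool pointing down it reaches from about 0.325 to 0.9 m from the base axis. Payload 6.1 kg.
Tool frame: the origin (TCP) lies midway between the tips of the shut fingers; the grasp point (between the pads) lies tcp_to_grasp behind it (tcp_to_grasp is the distance from the TCP to the grasp point, in m); z points along the fingers, y is the line along which they close (so a half turn about z gives the same grasp; the last joint's range is limited). The gripper opens to 85 mm and grips with 20 to 120 N. Pads are 22 mm wide; open, the fingers measure 114 mm over their backs; the gripper's body (76 mm by 85 mm) begins 54 mm behind the grasp point. The pads swing forward as they close: fully open they stand 13 mm farther back than shut.
Start: joints at [1.104, 0.22, 1.526, -0, 1.395, -0.126], TCP at [0.209, 0.589, 0.231] pointing down, gripper open.
Joint ranges: [-2.98, 2.98], [-0.91, 2.08], [0.09, 2.57], [-1.24, 4.39], [0.2, 2.65], [-2.68, 2.68]. Speed limits (rad/s): [2.57, 2.57, 3.01, 3.14, 3.14, 3.14].

## Interface

Orientations are given as a unit quaternion [x, y, z, w].
In Python, from workcell import sense, get_image, get_calibration, close_job, tcp_to_grasp gives the robot as it stands.
- The arm moves only by the tool send_rows, never from a script. Its argument "increments" is one flat list of numbers, 6 for each row, row after row: the shift along the tool's x, y, z in m, then the turn, a rotation vector about the tool's x, y, z in rad. In form: [x, y, z, wx, wy, wz, x, y, z, wx, wy, wz, ...]. A call has 1 to 12 rows; each row is the pose to reach, as a shift and turn from the pose commanded when the call began, along the tool's axes at that moment; what a row does not reach only later rows make up. A row lasts 1/10 s, in which the tool goes at most 50 mm and 8.59 degrees, less where a joint would pass 70% of its speed; a pose out of reach is approached as far as the arm can. A call with a gripper value outside its range is refused whole. "gripper" is the gripper's target within -1 to 1 (fully open at 1, half-way at 0, shut at -1), set as the call begins (left out, the last holds). The fingers move at their own pace and stop on an object; "force" is the grip in N (left out, the last holds). Time passes only in rows, so rows that repeat a pose let the fingers close. It gives the time, the measured TCP pose, the force, the opening and the grip force at its end, in the units of the state.
- sense(): the state, without advancing time (a new reading comes with each control period).
- get_image(name): name is "side" or "top" or "wrist"; returns (picture, depth): 400x640x3 uint8, red, green, blue; 400x640 float32, m along the optical axis (not along the pixel's ray), 0 where there is no reading.
- get_calibration(name): a dict with "mtx" (3x3 intrinsics, pixels), "world_from_camera" (4x4, takes a point from camera to world coordinates). Camera axes: x right, y up, looking along -z (the intrinsics and any distortion apply to the point x, -y, -z); pixel columns grow to the right and rows downward; lengths in m; the calibration is good to about 2 mm. A picture is of the moment at which its call begins: read the wrist's pose just before it. get_calibration takes no time and is no camera call; for the wrist camera it gives the pose at the moment of the call.
- close_job(): hands the job in; it is judged then, once.
The state is a dict: "time": time; "q": joint angles; "qvel": joint speeds; "effort": joint torques, N m; "position": TCP position; "tool_rot": TCP orientation; "wrist_force": force on the tool from outside, world axes, zero at the start; "ft_torque": the same for the moment, N m; "opening": finger opening in m; "grasp_force": force on a finger pad.
Only numpy, scipy, OpenCV 4.12 (cv2) and the standard library are available. Lean on these libraries where they do the work, as an engineer would, in place of code of your own. Each camera call takes 0.05 s, during which the arm holds its last target. There are 200 camera calls.

## Task

Sort the tea things on the cupboard shelf: stand the two glass cups on the wooden tray, one in each bay, put the red and the yellow tea tin into the blue caddy, one in each bay, and stand the steel milk jug in the middle of the steel saucer. Everything must end upright and standing on the floor of its place; keep the glass cups upright and set them down gently without dropping them, and leave the spice jar and the sugar bowl where they are.

Things in the scene. Friction and masses are not known exactly. Their poses are not given: they have to be found in the camera images.
- cup_green_mid (a point): Straight-sided tea cup of green-tinted glass, no handle, open at the top: diameter 58, height 64, wall 4 mm, about 110 g. In a curved row 0.45 m from the base axis, neighbours' centres 80 to 140 mm apart; free room on the sides towards and away from the robot. Point: on its axis, half-way up; z up; round, yaw does not matter.
- cup_amber_mid (a point): Straight-sided tea cup of amber (orange-brown) glass, same size: diameter 58, height 64, wall 4 mm, about 110 g. In a curved row 0.45 m from the base axis, neighbours' centres 80 to 140 mm apart; free room on the sides towards and away from the robot. Point: on its axis, half-way up; z up; round, yaw does not matter.
- tin_red_mid (a point): Small closed round tea tin, red with a thin steel band: diameter 46 (band 47), height 48 mm, about 90 g. In a curved row 0.45 m from the base axis, neighbours' centres 80 to 140 mm apart; free room on the sides towards and away from the robot. Point: on its axis, half-way up; z up; round, yaw does not matter.
- tin_yellow_mid (a point): Small closed round tea tin, yellow with a thin steel band: diameter 46 (band 47), height 48 mm, about 90 g. In a curved row 0.45 m from the base axis, neighbours' centres 80 to 140 mm apart; free room on the sides towards and away from the robot. Point: on its axis, half-way up; z up; round, yaw does not matter.
- milk_jug_mid (a point): Small open jug of stainless steel with a tiny pouring lip, no handle: diameter 52 up to 40 mm high, then narrowing to 42 at the neck; height 60 mm, about 140 g. In a curved row 0.45 m from the base axis, neighbours' centres 80 to 140 mm apart; free room on the sides towards and away from the robot. Point: on its axis, half-way up; z up; round, yaw does not matter.
- spice_jar_mid (a point): Bystander in the row, to be left alone: brown spice jar with a paper label and a black cap, diameter 50, height 68 mm. Point: on its axis, half-way up.
- sugar_bowl_mid (a point): Bystander in the row, to be left alone: white ceramic sugar bowl with its lid and knob on, diameter 62, height 63 mm. Point: on its axis, 30 mm above its foot.
- cup_tray: Dark brown wooden tray for cups, fixed. Outside 130 (x) by 185 (y) mm; walls 5 thick, tops 16 above the shelf; floor 6 above the shelf. A divider along x, 5 thick, top 13 above the shelf, makes two bays, each 120 (x) by 85 (y), centres at x = 0, y = +45 and -45 mm. Origin: centre of underside; z up. Teapot and pan standing behind (beyond x = 0.74 m) are up to 110 mm high.
- caddy: Blue plastic tea caddy, fixed, open at the top, its narrow flap folded down outside the +x wall. Outside 130 (x; flap 8 more) by 185 (y) mm; walls 4 thick, tops 54 above the shelf; floor 5 above the shelf. A divider along x, 5 thick, top 43 above the shelf, makes two bays, each 122 (x) by 86 (y), centres at x = 0, y = +45 and -45 mm. Origin: centre of underside; z up.
- saucer: Round stainless steel saucer lying flat, fixed on the shelf farther out than the row: diameter 130, rim 10 mm high, sloping in to a flat floor 5 mm above the shelf and about 86 mm across. Origin: centre of its underside; z up.

How it is judged:
By the outcome, as a careful person would: the job done as asked, in the order asked, and still so for the second after the job is handed in, with the robot touching nothing.
It also fails if it takes over 120 s, if anything falls off the work surface, if the arm or the gripper's body presses on something with over 40 N, if the wrist force passes 120 N, or if a joint passes its speed limit or range.

## Working session

There is one attempt and no reset: what is moved stays moved. The work goes in short steps, Python scripts to look and compute and a tool call to move; the robot and the scene stay as the last step left them, time stands still between calls to the robot, and variables do not carry over. Pictures are saved under pics/ and viewed, at most 14 in all, crops included, and the job is handed in when it is done.

Besides the shell and the picture viewer there is one more tool, called as name(argument=value, ...) on one line, values as JSON. send_rows: Moves the arm, as the interface text tells. Its arguments: {"type":"object","properties":{"increments":{"type":"array"},"gripper":{"type":"number"},"force":{"type":"number"}},"required":["increments"]}

```bash
ls; mkdir -p pics; python3 - <<'E'
from workcell import *
import cv2,numpy as np
print(sense(), tcp_to_grasp)
for n in("side","top","wrist"):
    im,d=get_image(n); c=get_calibration(n); print(n,c); cv2.imwrite(f"pics/{n}0.png",im[:,:,::-1]); np.savez(f"{n}0.npz",im=im,d=d,m=c['mtx'],T=c['world_from_camera'])
E
```

```text
pics
{'time': 0.0, 'q': array([ 1.10390882e+00,  2.21191932e-01,  1.52765186e+00,  2.26906008e-05,
        1.39472063e+00, -1.26092226e-01]), 'qvel': array([-4.70116084e-04,  1.88674641e-04,  7.20417823e-05,  1.70551446e-03,
        7.51602919e-04, -3.21553571e-04]), 'effort': array([-2.02620700e-03, -4.96912229e+01, -3.89380753e+01, -5.92997767e-04,
        1.17262921e-02,  5.08772348e-05]), 'position': array([0.20860535, 0.58849404, 0.23019888]), 'tool_rot': array([ 1.69576129e-01,  9.85516598e-01, -9.39608509e-04, -2.98722561e-04]), 'wrist_force': array([ 0.00464001, -0.121626  ,  0.06689264]), 'ft_torque': array([ 0.009203  , -0.02205891, -0.00413856]), 'grasp_force': 0.0, 'opening': 0.08536997357484784} 0.0187
side {'mtx': array([[429.97632283,   0.        , 327.83165521],
       [  0.        , 429.97632283, 198.35011766],
       [  0.        ,   0.        ,   1.        ]]), 'world_from_camera': array([[ 0.72006764,  0.50033979, -0.48079382,  0.05676464],
       [-0.69367825,  0.5013681 , -0.51714652, -0.4742111 ],
       [-0.0176943 ,  0.70589669,  0.70809377,  0.73637909],
   
[... 421 characters left out ...]
    [-3.10820948e-02,  1.85157247e-01,  9.82217235e-01,
         7.94843692e-01],
       [ 0.00000000e+00,  0.00000000e+00,  0.00000000e+00,
         1.00000000e+00]])}
wrist {'mtx': array([[289.90772624,   0.        , 315.10483504],
       [  0.        , 289.90772624, 201.082352  ],
       [  0.        ,   0.        ,   1.        ]]), 'world_from_camera': array([[ 3.33438040e-01, -9.07070104e-01, -2.56988132e-01,
         1.43946763e-01],
       [ 9.42771701e-01,  3.20588280e-01,  9.16770108e-02,
         6.12189742e-01],
       [-7.70092635e-04, -2.72849741e-01,  9.62056353e-01,
         3.72903953e-01],
       [ 0.00000000e+00,  0.00000000e+00,  0.00000000e+00,
         1.00000000e+00]])}
```

View pics/top0.png

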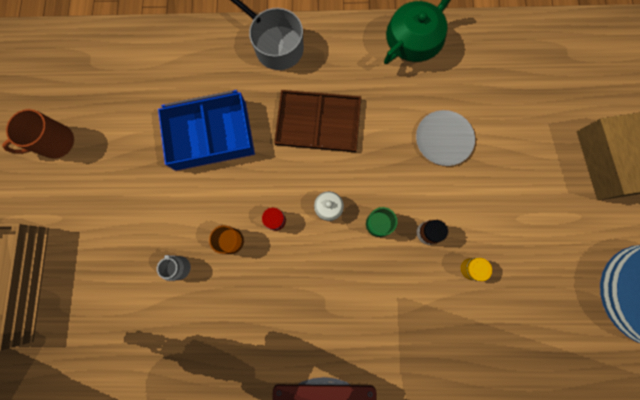

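View pics/side0.png

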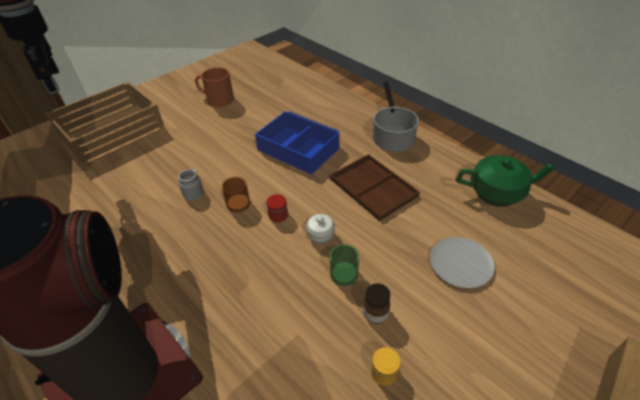

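The top view shows the jug at (172,268), amber cup (227,240), red tin (273,218), sugar bowl (328,206), green cup (381,222), spice jar (434,232) and yellow tin (480,269). The caddy is at (206,130), the tray at (319,121) and the saucer at (446,138).

```bash
cat > h.py <<'E'
import numpy as np,cv2
def cloud(d,m,T):
    v,u=np.mgrid[:d.shape[0],:d.shape[1]]
    P=np.stack([(u-m[0,2])/m[0,0]*d,-(v-m[1,2])/m[1,1]*d,-d],-1)
    return P@T[:3,:3].T+T[:3,3]
def ray(u,v,z,m,T):
    r=T[:3,:3]@np.array([(u-m[0,2])/m[0,0],-(v-m[1,2])/m[1,1],-1]); o=T[:3,3]
    return (o+r*(z-o[2])/r[2])[:2]
E
python3 - <<'E'
from h import *
for n in("top","side"):
    f=np.load(n+"0.npz"); P=cloud(f['d'],f['m'],f['T']); z=P[...,2]
    print(n,"table z",np.median(z[(f['d']>0)&(abs(z)<.01)]))
    mask=((z>.028)&(z<.13)&(f['d']>0)).astype(np.uint8)
    k,l,s,c=cv2.connectedComponentsWithStats(mask)
    for i in range(1,k):
        if s[i,4]<60: continue
        Q=P[l==i]; zt=np.percentile(Q[:,2],97); t=Q[Q[:,2]>zt-.008]
        (x,y),(w,h),a=cv2.minAreaRect(t[:,:2].astype(np.float32))
        print(np.round(c[i]),s[i,4],"ztop%.3f mid %s size %s circ %s"%(zt,np.round([x,y],3),np.round([w,h,a],3),np.round(cv2.minEnclosingCircle(t[:,:2].astype(np.float32))[0],3)))
f=np.load("top0.npz")
for nm,u,v,z in[("jug",172,268,.05),("amber",227,239,.064),("red",273,218,.048),("green",381,221,.064),("yel",480,269,.048),("saucer",446,138,.01)]: print(nm,ray(u,v,z,f['m'],f['T']).round(3))
print("tray",[ray(u,v,.016,f['m'],f['T']).round(3) for u,v in[(281,91),(361,97),(358,152),(276,147)]])
print("caddy",[ray(u,v,.054,f['m'],f['T']).round(3) for u,v in[(160,107),(241,92),(253,151),(168,168)]])
big=[cv2.resize(f['im'][80:180,150:310],None,fx=5,fy=5,interpolation=2)]
cv2.imwrite("pics/c1.png",cv2.resize(f['im'][80:180,150:370],None,fx=3.6,fy=3.6,interpolation=2)[:,:,::-1])
E
```

```text
top table z 1.566632735061635e-05
[272.  31.] 1364 ztop0.066 mid [0.874 0.118] size [ 0.183  0.12  25.738] circ [0.87  0.134]
[417.  32.] 3180 ztop0.092 mid [ 0.85  -0.211] size [0.083 0.083 6.888] circ [ 0.85  -0.211]
[201. 126.] 1981 ztop0.056 mid [0.63  0.259] size [ 0.139  0.185 11.366] circ [0.626 0.258]
[ 34. 133.] 2029 ztop0.090 mid [0.618 0.619] size [ 0.085  0.083 49.522] circ [0.618 0.621]
[617. 153.] 3585 ztop0.077 mid [ 0.557 -0.613] size [0.161 0.082 7.72 ] circ [ 0.557 -0.612]
[329. 206.] 680 ztop0.061 mid [ 0.458 -0.011] size [1.5000e-02 1.3000e-02 5.1631e+01] circ [ 0.458 -0.011]
[383. 221.] 328 ztop0.066 mid [ 0.423 -0.118] size [ 0.056  0.056 44.252] circ [ 0.422 -0.118]
[273. 219.] 410 ztop0.050 mid [0.431 0.105] size [0.044 0.044 0.377] circ [0.431 0.105]
[433. 232.] 574 ztop0.070 mid [ 0.403 -0.222] size [4.3000e-02 4.4000e-02 4.4525e+01] circ [ 0.403 -0.222]
[ 19. 285.] 2971 ztop0.081 mid [0.301 0.612] size [0.243 0.041 8.734] circ [0.298 0.63 ]
[224. 240.] 403 ztop0.066 mid [0.387 0.202] size [5.600e-02 5.600e-02 6.452e+01] circ [0.387 0.202]
[626. 291.] 2149 z
[... 1610 characters left out ...]
.223]
[121. 375.] 2766 ztop0.128 mid [ 0.006 -0.041] size [0.126 0.049 6.909] circ [ 0.003 -0.017]
[623. 373.] 1862 ztop0.078 mid [ 0.573 -0.589] size [0.125 0.035 9.192] circ [ 0.571 -0.577]
[385. 363.] 722 ztop0.051 mid [ 0.331 -0.309] size [ 0.045  0.044 42.532] circ [ 0.331 -0.309]
[ 41. 380.] 105 ztop0.129 mid [-0.073 -0.002] size [0.016 0.014 3.375] circ [-0.073 -0.001]
jug [0.331 0.306]
amber [0.388 0.193]
red [0.432 0.104]
green [ 0.423 -0.115]
yel [ 0.329 -0.308]
saucer [ 0.613 -0.272]
tray [array([0.728, 0.097]), array([ 0.711, -0.086]), array([ 0.581, -0.076]), array([0.594, 0.106])]
caddy [array([0.676, 0.357]), array([0.708, 0.18 ]), array([0.574, 0.149]), array([0.538, 0.329])]
```

View pics/c1.png

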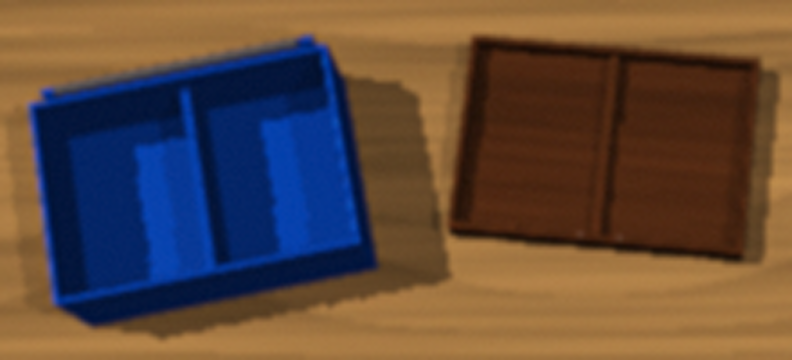

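Depth agrees between the two cameras. The crop shows the caddy's flap on its far (+x) side and the tray turned slightly clockwise. I'll refine the fixed places and write a planning helper.

```bash
cat >> h.py <<'E'
from scipy.spatial.transform import Rotation as Ro
def plan(x,y,z,yaw):   # tool down, tool y along yaw; prints shift (tool axes) and turn
    from workcell import sense
    s=sense(); R=Ro.from_quat(s['tool_rot']); p=s['position']
    G=Ro.from_matrix(np.array([[np.sin(yaw),np.cos(yaw),0],[-np.cos(yaw),np.sin(yaw),0],[0,0,-1]]))
    d=np.array([x,y,z])-p
    print("t%.2f"%s['time'],"pos",p.round(4),"shift",(R.inv().apply(d)).round(4),"rot",(R.inv()*G).as_rotvec().round(4),"dist %.3f"%np.linalg.norm(d),"open %.4f f %.1f"%(s['opening'],s['grasp_force']),"F",s['wrist_force'].round(1))
E
python3 - <<'E'
from h import *
for n in("top","side"):
    f=np.load(n+"0.npz"); P=cloud(f['d'],f['m'],f['T']); z=P[...,2]; g=f['d']>0
    im=f['im'].astype(int); 
    near=lambda x,y,r:np.hypot(P[...,0]-x,P[...,1]-y)<r
    s=P[g&near(.613,-.272,.1)&(z>.0035+(n=="side")*.001)]
    print(n,"saucer",cv2.minEnclosingCircle(s[:,:2].astype(np.float32)), s[:,:2].mean(0))
    t=P[g&near(.655,.01,.13)&(z>.0035)&(z<.025)&(im[...,0]<115)&(im[...,2]<60)]
    # keep main component
    print("tray",len(t),cv2.minAreaRect(t[:,:2].astype(np.float32)))
    c=P[g&near(.627,.258,.13)&(z>.047)&(z<.06)]
    print("caddy",len(c),cv2.minAreaRect(c[:,:2].astype(np.float32)))
plan(.424,-.1185,.20,-.273)
E
```

```text
top saucer ((0.6153889894485474, -0.2795450687408447), 0.09024330973625183) [ 0.61511913 -0.27208041]
tray 4397 ((0.6580658555030823, 0.009355366230010986), (0.19064372777938843, 0.13207054138183594), 83.93653106689453)
caddy 978 ((0.6302891969680786, 0.25916096568107605), (0.13924524188041687, 0.1851494014263153), 11.359442710876465)
side saucer ((0.610875129699707, -0.2750297784805298), 0.09603390842676163) [ 0.61923085 -0.27110721]
tray 3080 ((0.6513693332672119, 0.02211611717939377), (0.22745908796787262, 0.15474770963191986), 85.27961730957031)
caddy 682 ((0.6334298253059387, 0.2586745619773865), (0.14220237731933594, 0.18762920796871185), 12.022509574890137)Traceback (most recent call last):
  File "<stdin>", line 13, in <module>
  File "h.py", line 13, in plan
    G=Ro.from_matrix(np.array([[np.sin(yaw),np.cos(yaw),0],[-np.cos(yaw),np.sin(yaw),0],[0,0,-1]]))
  File "scipy/spatial/transform/_rotation.pyx", line 1143, in scipy.spatial.transform._rotation.Rotation.from_matrix
ValueError: Non-positive determinant (left-handed or null coordinate frame) in rotation matrix 0: [[-0.26962154  0.96296637  0.        ]
 [-0.96296637 -0.26962154  0.        ]
 [ 0.          0.         -1.        ]].
```

```bash
sed -i 's/\[\[np.sin(yaw),np.cos(yaw),0\],\[-np.cos(yaw),/[[-np.sin(yaw),np.cos(yaw),0],[np.cos(yaw),/' h.py
python3 -c "
from h import *;plan(.424,-.1185,.16,-.273)"
```

```text
t0.15 pos [0.2087 0.5886 0.2304] shift [-0.4393 -0.5944  0.0713] rot [-1.400e-03  1.000e-03  1.503e+00] dist 0.743 open 0.0855 f 0.0 F [-0.4 -0.4  0.3]
```

send_rows(increments=[-0.02,-0.028,0.004,0,0,0.08,-0.05,-0.068,0.01,0,0,0.18,-0.08,-0.108,0.013,0,0,0.28,-0.11,-0.148,0.018,0,0,0.38,-0.14,-0.188,0.023,0,0,0.48,-0.17,-0.23,0.028,0,0,0.6,-0.2,-0.27,0.033,0,0,0.72,-0.23,-0.31,0.038,0,0,0.82,-0.26,-0.35,0.043,0,0,0.92,-0.29,-0.39,0.048,0,0,1.02,-0.32,-0.433,0.052,0,0,1.12,-0.35,-0.474,0.056,0,0,1.22], gripper=1, force=30)

```text
time: 1.35
position: [0.3782, 0.0304, 0.1758]
tool_rot: [0.705, 0.709, 0.0, 0.0]
wrist_force: [1.4, 0.5, 0.3]
opening: 0.0854
grasp_force: 0.0
```

```bash
python3 -c "
from h import *;plan(.424,-.1185,.16,-.273)"
```

```text
t1.35 pos [0.3782 0.0304 0.1758] shift [-0.1491  0.0449  0.0159] rot [ 9.000e-04 -2.000e-04  2.789e-01] dist 0.157 open 0.0854 f 0.0 F [1.4 0.5 0.3]
```

send_rows(increments=[-0.035,0.011,0.004,0,0,0.07,-0.075,0.023,0.008,0,0,0.15,-0.11,0.034,0.012,0,0,0.22,-0.135,0.041,0.015,0,0,0.27,-0.144,0.044,0.016,0,0,0.279,-0.144,0.044,0.016,0,0,0.279,-0.144,0.044,0.016,0,0,0.279])

```text
time: 2.05
position: [0.4234, -0.1104, 0.1597]
tool_rot: [0.795, 0.606, -0.0, -0.001]
wrist_force: [0.1, -0.4, -1.0]
opening: 0.0854
grasp_force: 0.0
```

```bash
cat > look.py <<'E'
import sys
from h import *
from workcell import *
def wrist(name,show=True):
    c=get_calibration("wrist"); im,d=get_image("wrist"); cv2.imwrite(f"pics/{name}.png",im[:,:,::-1]); 
    P=cloud(d,c['mtx'],c['world_from_camera']); P[d==0]=np.nan; return im,P,c
def tops(P,x,y,zt,r=.05):
    m=(np.hypot(P[...,0]-x,P[...,1]-y)<r)&(P[...,2]>zt-.006)&(P[...,2]<zt+.008); Q=P[m][:,:2].astype(np.float32)
    print(len(Q),"rect",[np.round(k,4) for k in cv2.minAreaRect(Q)],"circ",np.round(cv2.minEnclosingCircle(Q)[0],4),"r %.4f"%cv2.minEnclosingCircle(Q)[1])
E
python3 -c "
from look import *
im,P,c=wrist('w1'); tops(P,.424,-.1185,.064); plan(.424,-.1185,.018,-.273)"
```

```text
1043 rect [array([ 0.4261, -0.1187]), array([0.0572, 0.0567]), np.float64(79.5002)] circ [ 0.426 -0.119] r 0.0291
t2.10 pos [ 0.4234 -0.1101  0.1598] shift [-0.008   0.0029  0.1418] rot [-0.0006 -0.0004  0.0056] dist 0.142 open 0.0855 f 0.0 F [-0.1  0.2  0.8]
```

View pics/w1.png

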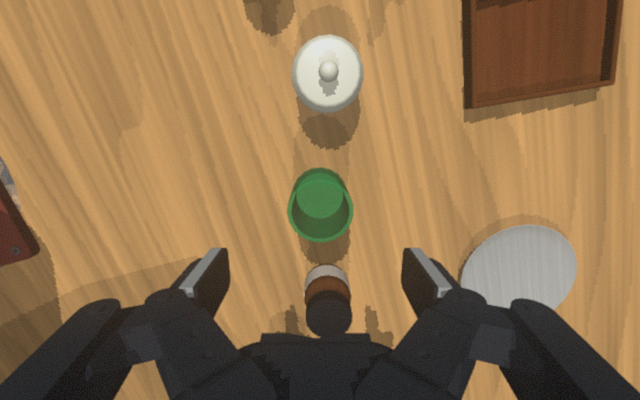

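The wrist view shows the green cup's rim at (320,205), midway between the pads, with free room on both sides. The sugar bowl (328,72) and spice jar (328,310) are clear of the pads' path. Going down.

send_rows(increments=[-0.004,0.002,0.02,0,0,0.005,-0.0084,0.004,0.05,0,0,0.005,-0.0084,0.004,0.08,0,0,0.005,-0.0084,0.004,0.105,0,0,0.005,-0.0084,0.004,0.125,0,0,0.005,-0.0084,0.004,0.136,0,0,0.005,-0.0084,0.004,0.141,0,0,0.005,-0.0084,0.004,0.141,0,0,0.005])

```text
time: 2.9
position: [0.4253, -0.1198, 0.0189]
tool_rot: [0.797, 0.604, -0.0, -0.0]
wrist_force: [-0.0, -0.1, 0.6]
opening: 0.0857
grasp_force: 0.0
```

send_rows(increments=[0,0,0,0,0,0,0,0,0,0,0,0,0,0,0,0,0,0,0,0,0,0,0,0,0,0,0,0,0,0,0,0,0,0,0,0,0,0,0,0,0,0,0,0,0,0,0,0], gripper=-1, force=25)

```text
time: 3.7
position: [0.4263, -0.1208, 0.0201]
tool_rot: [0.797, 0.604, 0.001, 0.001]
wrist_force: [-0.2, 1.5, 6.4]
opening: 0.0566
grasp_force: 27.2
```

```bash
python3 -c "
from h import *;plan(.652,-.035,.14,-.1)"
```

```text
t3.70 pos [ 0.4263 -0.1208  0.0201] shift [ 0.1436  0.1943 -0.1196] rot [ 0.002   0.0003 -0.1741] dist 0.270 open 0.0566 f 27.2 F [-0.2  1.5  6.4]
```

send_rows(increments=[0,0,-0.008,0,0,0,0,0,-0.025,0,0,0,0,0,-0.05,0,0,0,0.005,0.008,-0.075,0,0,-0.01,0.02,0.028,-0.095,0,0,-0.03,0.042,0.057,-0.105,0,0,-0.06,0.067,0.091,-0.108,0,0,-0.09,0.092,0.125,-0.108,0,0,-0.12,0.114,0.155,-0.108,0,0,-0.15,0.131,0.178,-0.108,0,0,-0.17,0.141,0.191,-0.108,0,0,-0.174,0.144,0.194,-0.108,0,0,-0.174])

```text
time: 4.9
position: [0.6521, -0.0335, 0.1268]
tool_rot: [0.741, 0.671, 0.0, -0.0]
wrist_force: [-0.6, 0.2, -0.8]
opening: 0.0564
grasp_force: 27.2
```

send_rows(increments=[0,0,0,0,0,0,0,0,0,0,0,0,0,0,0,0,0,0])

```text
time: 5.2
position: [0.6502, -0.0347, 0.1269]
tool_rot: [0.742, 0.671, -0.0, -0.0]
wrist_force: [0.6, -0.3, -1.0]
opening: 0.0563
grasp_force: 27.2
```

```bash
python3 -c "
from look import *
im,P,c=wrist('w2')
im2=im.astype(int); z=P[...,2]
plan(.652,-.035,.026,-.1)"
```

```text
t5.25 pos [ 0.6503 -0.0347  0.127 ] shift [-1.00e-04  1.70e-03  1.01e-01] rot [-0.0003  0.0001 -0.0007] dist 0.101 open 0.0567 f 27.2 F [-0.3 -0.2 -2.2]
```

View pics/w2.png

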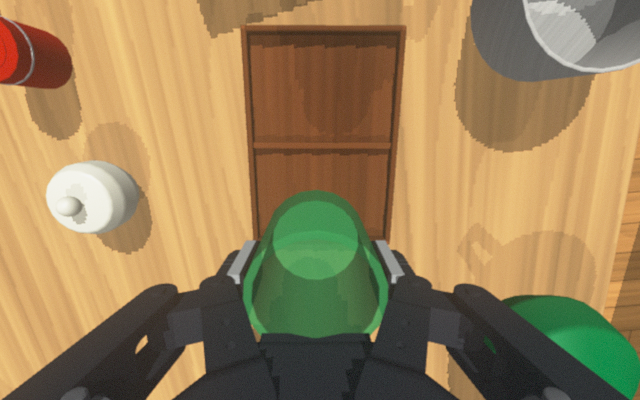

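The wrist view shows the green cup held upright over the near (-y) bay. The divider shows at row 145, the bay is centred at about column 318, and the tray walls are aligned with the view.

send_rows(increments=[0,0.001,0.015,0,0,0,0,0.001,0.04,0,0,0,0,0.001,0.06,0,0,0,0,0.001,0.078,0,0,0,0,0.001,0.09,0,0,0,0,0.001,0.095,0,0,0,0,0.001,0.097,0,0,0,0,0.001,0.098,0,0,0,0,0.001,0.099,0,0,0,0,0.001,0.1,0,0,0,0,0.001,0.1,0,0,0])

```text
time: 6.35
position: [0.6523, -0.0344, 0.0273]
tool_rot: [0.742, 0.671, 0.0, 0.0]
wrist_force: [-0.3, -0.6, -0.7]
opening: 0.0564
grasp_force: 27.2
```

send_rows(increments=[0,0,0.0005,0,0,0,0,0,0.001,0,0,0,0,0,0.0015,0,0,0,0,0,0.002,0,0,0,0,0,0.002,0,0,0])

```text
time: 6.85
position: [0.6522, -0.0343, 0.0261]
tool_rot: [0.742, 0.671, 0.0, 0.0]
wrist_force: [-3.8, 1.2, 6.9]
opening: 0.0563
grasp_force: 27.8
```

send_rows(increments=[0,0,0,0,0,0,0,0,0,0,0,0,0,0,0,0,0,0,0,0,0,0,0,0,0,0,0,0,0,0,0,0,-0.01,0,0,0,0,0,-0.03,0,0,0,0,0,-0.06,0,0,0,0,0,-0.09,0,0,0,0,0,-0.11,0,0,0,0,0,-0.12,0,0,0,0,0,-0.12,0,0,0], gripper=0.95)

```text
time: 8.05
position: [0.6533, -0.0345, 0.1473]
tool_rot: [0.742, 0.671, 0.001, 0.002]
wrist_force: [-0.5, 0.1, 0.2]
opening: 0.0833
grasp_force: 0.0
```

```bash
python3 -c "
from look import *
im,P,c=wrist('w3')
tops(P,.652,-.034,.07)
plan(.390,.2015,.145,.478)"
```

```text
1222 rect [array([ 0.653 , -0.0325]), array([0.0573, 0.0567]), np.float64(85.1663)] circ [ 0.6534 -0.0326] r 0.0290
t8.10 pos [ 0.6523 -0.0344  0.1454] shift [ 2.085e-01 -2.845e-01  1.000e-04] rot [ 1.100e-03  4.000e-04 -5.779e-01] dist 0.353 open 0.0833 f 0.0 F [-0.2 -0.  -0.4]
```

The green cup stands level at (0.653, -0.033), in its bay. Next is the amber cup.

send_rows(increments=[0.012,-0.016,0,0,0,-0.03,0.035,-0.048,0,0,0,-0.1,0.062,-0.085,0,0,0,-0.18,0.09,-0.123,0,0,0,-0.26,0.118,-0.161,0,0,0,-0.34,0.146,-0.199,0,0,0,-0.42,0.172,-0.235,0,0,0,-0.5,0.192,-0.262,0,0,0,-0.55,0.204,-0.278,0,0,0,-0.575,0.208,-0.284,0,0,0,-0.578,0.208,-0.284,0,0,0,-0.578,0.208,-0.284,0,0,0,-0.578])

```text
time: 9.3
position: [0.3906, 0.2005, 0.1444]
tool_rot: [0.52, 0.854, -0.0, -0.0]
wrist_force: [0.3, 0.1, -0.6]
opening: 0.0831
grasp_force: 0.0
```

```bash
python3 -c "
from look import *
im,P,c=wrist('w4')
tops(P,.390,.2015,.064)
plan(.390,.2015,.018,.478)"
```

```text
1186 rect [array([0.3903, 0.2021]), array([0.0567, 0.0571]), np.float64(0.0927)] circ [0.3903 0.202 ] r 0.0289
t9.35 pos [0.3908 0.2003 0.1446] shift [ 1.500e-03 -1.000e-04  1.266e-01] rot [-0.0004  0.0003 -0.0012] dist 0.127 open 0.0829 f 0.0 F [0.9 0.4 0. ]
```

send_rows(increments=[0.001,0,0.015,0,0,0,0.0015,0,0.045,0,0,0,0.0015,0,0.075,0,0,0,0.0015,0,0.1,0,0,0,0.0015,0,0.115,0,0,0,0.0015,0,0.124,0,0,0,0.0015,0,0.126,0,0,0,0.0015,0,0.126,0,0,0])

```text
time: 10.15
position: [0.3901, 0.202, 0.0191]
tool_rot: [0.52, 0.854, 0.0, 0.0]
wrist_force: [-1.1, 0.3, -0.6]
opening: 0.0835
grasp_force: 0.0
```

send_rows(increments=[0,0,0,0,0,0,0,0,0,0,0,0,0,0,0,0,0,0,0,0,0,0,0,0,0,0,0,0,0,0,0,0,0,0,0,0,0,0,0,0,0,0,0,0,0,0,0,0], gripper=-1, force=25)

```text
time: 10.95
position: [0.3905, 0.2026, 0.02]
tool_rot: [0.52, 0.854, 0.001, 0.001]
wrist_force: [-1.4, -1.9, 5.9]
opening: 0.0573
grasp_force: 26.9
```

```bash
python3 -c "
from h import *;plan(.661,.055,.127,-.1)"
```

```text
t10.95 pos [0.3905 0.2026 0.02  ] shift [-0.2556  0.1725 -0.1065] rot [0.002  0.     0.5782] dist 0.326 open 0.0573 f 26.9 F [-1.4 -1.9  5.9]
```

send_rows(increments=[0,0,-0.008,0,0,0,0,0,-0.025,0,0,0,0,0,-0.05,0,0,0,-0.006,0.004,-0.078,0,0,0.02,-0.024,0.016,-0.1,0,0,0.06,-0.054,0.036,-0.107,0,0,0.13,-0.089,0.06,-0.107,0,0,0.21,-0.125,0.084,-0.107,0,0,0.29,-0.16,0.108,-0.107,0,0,0.37,-0.195,0.132,-0.107,0,0,0.45,-0.224,0.151,-0.107,0,0,0.52,-0.244,0.165,-0.107,0,0,0.565])

```text
time: 12.15
position: [0.6499, 0.06, 0.126]
tool_rot: [0.738, 0.674, 0.0, 0.0]
wrist_force: [-0.3, 0.2, -0.7]
opening: 0.0573
grasp_force: 27.4
```

send_rows(increments=[-0.008,0.009,0,0,0,0.013,-0.008,0.009,0,0,0,0.013,-0.008,0.009,0,0,0,0.013,-0.008,0.009,0,0,0,0.013])

```text
time: 12.55
position: [0.6553, 0.0537, 0.1258]
tool_rot: [0.741, 0.671, -0.0, -0.0]
wrist_force: [0.5, 0.1, -2.1]
opening: 0.0574
grasp_force: 27.4
```

```bash
python3 -c "
from h import *;plan(.661,.055,.0265,-.1)"
```

```text
t12.55 pos [0.6553 0.0537 0.1258] shift [0.0018 0.0056 0.0993] rot [-0.0011 -0.0002  0.0015] dist 0.099 open 0.0574 f 27.4 F [ 0.5  0.1 -2.1]
```

send_rows(increments=[0.001,0.003,0.015,0,0,0,0.002,0.0055,0.04,0,0,0,0.002,0.0055,0.06,0,0,0,0.002,0.0055,0.078,0,0,0,0.002,0.0055,0.09,0,0,0,0.002,0.0055,0.095,0,0,0,0.002,0.0055,0.097,0,0,0,0.002,0.0055,0.098,0,0,0,0.002,0.0055,0.0985,0,0,0,0.002,0.0055,0.0985,0,0,0])

```text
time: 13.55
position: [0.6629, 0.0542, 0.0283]
tool_rot: [0.742, 0.671, 0.001, 0.001]
wrist_force: [-0.6, -0.3, -1.4]
opening: 0.0576
grasp_force: 27.4
```

send_rows(increments=[0,0,0.0005,0,0,0,0,0,0.001,0,0,0,0,0,0.0015,0,0,0,0,0,0.002,0,0,0,0,0,0.002,0,0,0])

```text
time: 14.05
position: [0.6624, 0.0542, 0.0261]
tool_rot: [0.742, 0.671, 0.0, 0.0]
wrist_force: [-3.4, 0.0, 3.6]
opening: 0.0572
grasp_force: 27.8
```

Contact with the tray floor. Releasing and rising.

send_rows(increments=[0,0,0,0,0,0,0,0,0,0,0,0,0,0,0,0,0,0,0,0,0,0,0,0,0,0,0,0,0,0,0,0,-0.01,0,0,0,0,0,-0.03,0,0,0,0,0,-0.06,0,0,0,0,0,-0.09,0,0,0,0,0,-0.11,0,0,0,0,0,-0.12,0,0,0,0,0,-0.12,0,0,0], gripper=0.95)

```text
time: 15.25
position: [0.6635, 0.0542, 0.1478]
tool_rot: [0.742, 0.671, 0.001, 0.001]
wrist_force: [0.4, 0.7, 0.3]
opening: 0.0832
grasp_force: 0.0
```

```bash
python3 -c "
from look import *
im,P,c=wrist('w5')
tops(P,.662,.054,.07)
plan(.4335,.105,.145,.238)"
```

```text
1215 rect [array([0.6633, 0.0542]), array([0.0569, 0.057 ]), np.float64(57.3303)] circ [0.6632 0.054 ] r 0.0291
t15.30 pos [0.6625 0.0542 0.1459] shift [ 0.0277 -0.2329  0.0007] rot [ 1.20e-03  1.00e-04 -3.38e-01] dist 0.235 open 0.0833 f 0.0 F [-0.4 -0.2  0.3]
```

send_rows(increments=[0.002,-0.018,0,0,0,-0.03,0.006,-0.052,0,0,0,-0.08,0.011,-0.092,0,0,0,-0.14,0.016,-0.132,0,0,0,-0.2,0.02,-0.17,0,0,0,-0.26,0.0245,-0.205,0,0,0,-0.31,0.027,-0.226,0,0,0,-0.335,0.0277,-0.232,0,0,0,-0.338,0.0277,-0.232,0,0,0,-0.338])

```text
time: 16.2
position: [0.4333, 0.1051, 0.1445]
tool_rot: [0.618, 0.786, -0.0, -0.0]
wrist_force: [-0.2, 0.7, -0.5]
opening: 0.0831
grasp_force: 0.0
```

```bash
python3 -c "
from look import *
im,P,c=wrist('w6')
tops(P,.4335,.105,.048)
plan(.4335,.105,.012,.238)"
```

```text
2125 rect [array([0.4347, 0.1054]), array([0.0449, 0.045 ]), np.float64(27.7866)] circ [0.4348 0.1054] r 0.0229
t16.25 pos [0.4343 0.1049 0.1449] shift [ 0.0003 -0.0007  0.1329] rot [-0.0002  0.0001 -0.0004] dist 0.133 open 0.0833 f 0.0 F [ 0.6 -0.1  0.3]
```

send_rows(increments=[0,0,0.015,0,0,0,0,0,0.045,0,0,0,0,0,0.08,0,0,0,0,0,0.105,0,0,0,0,0,0.122,0,0,0,0,0,0.13,0,0,0,0,0,0.132,0,0,0,0,0,0.132,0,0,0])

```text
time: 17.05
position: [0.4349, 0.1048, 0.0136]
tool_rot: [0.618, 0.786, 0.0, 0.0]
wrist_force: [0.9, -0.2, -0.2]
opening: 0.0833
grasp_force: 0.0
```

send_rows(increments=[0,0,0,0,0,0,0,0,0,0,0,0,0,0,0,0,0,0,0,0,0,0,0,0,0,0,0,0,0,0,0,0,0,0,0,0,0,0,0,0,0,0,0,0,0,0,0,0,0,0,0,0,0,0], gripper=-1, force=30)

```text
time: 17.95
position: [0.4351, 0.1051, 0.0143]
tool_rot: [0.618, 0.786, 0.001, 0.001]
wrist_force: [-0.6, 0.3, 6.0]
opening: 0.0453
grasp_force: 31.3
```

```bash
python3 -c "
from h import *;plan(.619,.302,.145,.2)"
```

```text
t17.95 pos [0.4351 0.1051 0.0143] shift [ 0.148   0.2254 -0.1303] rot [0.0017 0.0003 0.0381] dist 0.299 open 0.0453 f 31.3 F [-0.6  0.3  6. ]
```

send_rows(increments=[0,0,-0.01,0,0,0,0,0,-0.03,0,0,0,0,0,-0.06,0,0,0,0.004,0.006,-0.095,0,0,0,0.014,0.022,-0.12,0,0,0.01,0.034,0.051,-0.13,0,0,0.015,0.058,0.088,-0.13,0,0,0.02,0.082,0.125,-0.13,0,0,0.025,0.106,0.162,-0.13,0,0,0.03,0.128,0.195,-0.13,0,0,0.035,0.142,0.217,-0.13,0,0,0.038,0.148,0.225,-0.13,0,0,0.038])

```text
time: 19.15
position: [0.6187, 0.3035, 0.1432]
tool_rot: [0.633, 0.775, 0.0, -0.0]
wrist_force: [-0.3, -0.0, -0.6]
opening: 0.045
grasp_force: 31.1
```

send_rows(increments=[0,0,0,0,0,0,0,0,0,0,0,0,0,0,0,0,0,0])

```text
time: 19.45
position: [0.6171, 0.3008, 0.1434]
tool_rot: [0.633, 0.774, -0.0, -0.0]
wrist_force: [-0.5, 0.2, -0.6]
opening: 0.0453
grasp_force: 31.1
```

```bash
python3 -c "
from look import *
im,P,c=wrist('w7')
plan(.619,.302,.0195,.2)
s=sense();T=c['world_from_camera'];m=c['mtx']
p=lambda x:[round(float(v),1) for v in (lambda q:(m[0,2]+m[0,0]*q[0]/-q[2],m[1,2]-m[1,1]*q[1]/-q[2]))(T[:3,:3].T@(np.array(x)-T[:3,3]))]
c0=np.array([.6275,.2585]);a=.2;X=np.array([np.cos(a),np.sin(a)]);Y=np.array([-np.sin(a),np.cos(a)])
for sx,sy in[(1,1),(1,-1),(-1,-1),(-1,1),(1,0),(-1,0)]: print(sx,sy,p([*(c0+sx*.061*X+sy*.0885*Y),.054]))
"
```

```text
t19.50 pos [0.6173 0.3008 0.1435] shift [0.0009 0.002  0.124 ] rot [-0.0006  0.0002 -0.0008] dist 0.124 open 0.0450 f 31.1 F [-0.6  0.4 -0.7]
1 1 [393.7, 150.9]
1 -1 [380.0, 337.3]
-1 -1 [252.8, 337.2]
-1 1 [239.8, 150.9]
1 0 [386.2, 253.0]
-1 0 [246.9, 252.9]
```

View pics/w7.png

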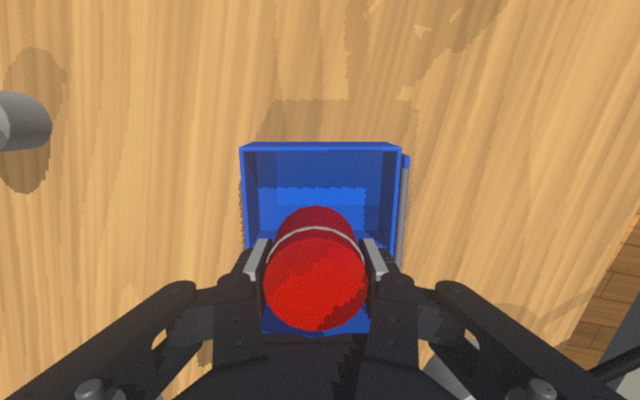

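The wrist view shows the red tin over the far (+y) bay. The caddy's inner side walls are at columns 246 and 396, about 3 mm further +x than predicted, so I'll correct for that. I'll lower it and open only to about 60 mm.

send_rows(increments=[0.001,0.003,0.015,0,0,0,0.001,0.0045,0.035,0,0,0,0.001,0.0045,0.055,0,0,0,0.001,0.0045,0.075,0,0,0,0.001,0.0045,0.095,0,0,0,0.001,0.0045,0.11,0,0,0,0.001,0.0045,0.117,0,0,0,0.001,0.0045,0.121,0,0,0,0.001,0.0045,0.123,0,0,0,0.001,0.0045,0.1235,0,0,0,0.001,0.0045,0.124,0,0,0,0.001,0.0045,0.1245,0,0,0])

```text
time: 20.7
position: [0.6227, 0.3039, 0.0197]
tool_rot: [0.633, 0.774, 0.001, 0.0]
wrist_force: [-0.8, 0.1, -1.6]
opening: 0.0446
grasp_force: 31.1
```

send_rows(increments=[0,0,0.0005,0,0,0,0,0,0.001,0,0,0,0,0,0.001,0,0,0])

```text
time: 21.0
position: [0.6226, 0.3039, 0.0194]
tool_rot: [0.633, 0.774, 0.0, 0.0]
wrist_force: [-1.5, -1.5, 6.3]
opening: 0.0448
grasp_force: 31.8
```

send_rows(increments=[0,0,0,0,0,0,0,0,0,0,0,0,0,0,0,0,0,0,0,0,0,0,0,0,0,0,-0.01,0,0,0,0,0,-0.03,0,0,0,0,0,-0.06,0,0,0,0,0,-0.09,0,0,0,0,0,-0.115,0,0,0,0,0,-0.13,0,0,0,0,0,-0.135,0,0,0], gripper=0.4)

```text
time: 22.1
position: [0.6234, 0.3042, 0.1558]
tool_rot: [0.633, 0.774, 0.002, 0.001]
wrist_force: [0.3, -0.8, 0.7]
opening: 0.0599
grasp_force: 0.0
```

```bash
python3 -c "
from look import *
im,P,c=wrist('w8')
tops(P,.622,.304,.053,.035)
plan(.3305,-.309,.16,-.753)"
```

```text
2032 rect [array([0.6235, 0.3047]), array([0.0449, 0.045 ]), np.float64(6.6276)] circ [0.6236 0.3045] r 0.0230
t22.15 pos [0.623  0.3041 0.1551] shift [-0.5427 -0.4085 -0.0063] rot [ 0.0025 -0.0017  0.9531] dist 0.679 open 0.0602 f 0.0 F [0.4 0.1 0. ]
```

View pics/w8.png

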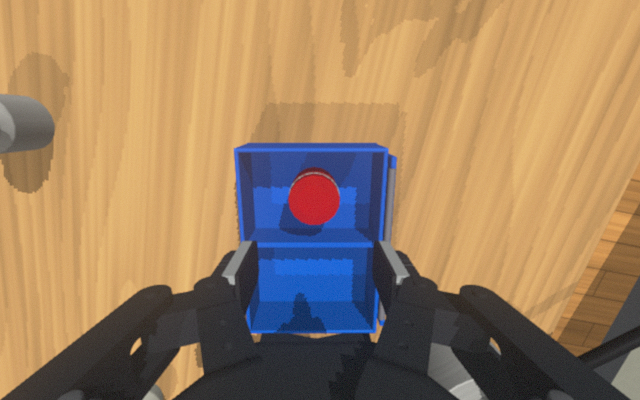

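The red tin stands upright in the +y bay, its lid at (314,198). On to the yellow tin.

send_rows(increments=[-0.015,-0.011,0,0,0,0.03,-0.045,-0.034,0,0,0,0.08,-0.084,-0.063,0,0,0,0.15,-0.123,-0.093,0,0,0,0.22,-0.162,-0.122,0,0,0,0.29,-0.201,-0.151,0,0,0,0.36,-0.24,-0.181,0,0,0,0.43,-0.279,-0.21,0,0,0,0.5,-0.318,-0.239,0,0,0,0.57,-0.357,-0.269,0,0,0,0.64,-0.39,-0.294,0,0,0,0.7,-0.42,-0.316,0,0,0,0.75], gripper=0.95)

```text
time: 23.35
position: [0.3938, -0.1717, 0.1514]
tool_rot: [0.873, 0.487, -0.001, -0.001]
wrist_force: [-0.0, -0.1, -0.2]
opening: 0.0833
grasp_force: 0.0
```

```bash
python3 -c "
from h import *;plan(.3305,-.309,.145,-.753)"
```

```text
t23.35 pos [ 0.3938 -0.1717  0.1514] shift [-0.15    0.0183  0.0064] rot [-0.0023  0.0003  0.1999] dist 0.151 open 0.0833 f 0.0 F [-0.  -0.1 -0.2]
```

send_rows(increments=[-0.03,0.004,0.001,0,0,0.04,-0.065,0.008,0.003,0,0,0.09,-0.1,0.012,0.004,0,0,0.14,-0.125,0.015,0.005,0,0,0.18,-0.14,0.017,0.006,0,0,0.198,-0.145,0.018,0.006,-0.002,0,0.2,-0.145,0.018,0.006,-0.002,0,0.2,-0.145,0.018,0.006,-0.002,0,0.2])

```text
time: 24.15
position: [0.3354, -0.3028, 0.1462]
tool_rot: [0.917, 0.399, 0.0, 0.0]
wrist_force: [-0.1, -0.3, 0.2]
opening: 0.0832
grasp_force: 0.0
```

```bash
python3 -c "
from look import *
im,P,c=wrist('w9')
tops(P,.3305,-.309,.048)
plan(.332,-.309,.012,-.753)"
```

```text
2061 rect [array([ 0.3312, -0.3092]), array([0.0451, 0.0449]), np.float64(48.429)] circ [ 0.3312 -0.3095] r 0.0231
t24.20 pos [ 0.3356 -0.3027  0.1464] shift [-0.0071  0.0015  0.1344] rot [ 0.001  -0.0006  0.0042] dist 0.135 open 0.0832 f 0.0 F [-0.2  0.6  0. ]
```

send_rows(increments=[-0.004,0.001,0.015,0,0,0.004,-0.0075,0.0015,0.045,0,0,0.004,-0.0075,0.0015,0.08,0,0,0.004,-0.0075,0.0015,0.105,0,0,0.004,-0.0075,0.0015,0.122,0,0,0.004,-0.0075,0.0015,0.131,0,0,0.004,-0.0075,0.0015,0.133,0,0,0.004,-0.0075,0.0015,0.133,0,0,0.004])

```text
time: 25.0
position: [0.3321, -0.3104, 0.0143]
tool_rot: [0.918, 0.397, 0.001, 0.001]
wrist_force: [-0.2, -0.0, 0.2]
opening: 0.0837
grasp_force: 0.0
```

send_rows(increments=[0,0,0,0,0,0,0,0,0,0,0,0,0,0,0,0,0,0,0,0,0,0,0,0,0,0,0,0,0,0,0,0,0,0,0,0,0,0,0,0,0,0,0,0,0,0,0,0,0,0,0,0,0,0], gripper=-1, force=30)

```text
time: 25.9
position: [0.3321, -0.311, 0.0149]
tool_rot: [0.918, 0.397, 0.001, 0.002]
wrist_force: [-0.6, 1.0, 5.2]
opening: 0.0449
grasp_force: 30.5
```

send_rows(increments=[0,0,-0.01,0,0,0,0,0,-0.03,0,0,0,0,0,-0.065,0,0,0,0,0,-0.1,0,0,0,0,0,-0.13,0,0,0,0,0,-0.145,0,0,0,0,0,-0.15,0,0,0])

```text
time: 26.6
position: [0.3322, -0.3113, 0.1667]
tool_rot: [0.918, 0.397, 0.001, 0.003]
wrist_force: [-0.0, 0.3, -1.4]
opening: 0.0453
grasp_force: 31.2
```

```bash
python3 -c "
from h import *;plan(.640,.214,.16,.2)"
```

```text
t26.60 pos [ 0.3322 -0.3113  0.1667] shift [ 0.5936 -0.1353  0.0055] rot [ 0.0058  0.0037 -0.954 ] dist 0.609 open 0.0453 f 31.2 F [-0.   0.3 -1.4]
```

send_rows(increments=[0.015,-0.003,0,0,0,-0.03,0.045,-0.01,0,0,0,-0.08,0.09,-0.02,0,0,0,-0.15,0.135,-0.031,0,0,0,-0.22,0.18,-0.041,0,0,0,-0.29,0.225,-0.051,0,0,0,-0.36,0.27,-0.061,0,0,0,-0.43,0.315,-0.072,0,0,0,-0.5,0.36,-0.082,0,0,0,-0.57,0.405,-0.092,0,0,0,-0.64,0.44,-0.1,0,0,0,-0.7,0.47,-0.107,0,0,0,-0.75])

```text
time: 27.8
position: [0.575, 0.1077, 0.1625]
tool_rot: [0.707, 0.707, -0.001, 0.0]
wrist_force: [0.2, -0.7, -2.0]
opening: 0.0455
grasp_force: 31.1
```

```bash
python3 -c "
from h import *;plan(.639,.214,.145,.2)"
```

```text
t27.80 pos [0.575  0.1077 0.1625] shift [0.1063 0.064  0.0173] rot [-0.0005  0.0011 -0.2004] dist 0.125 open 0.0455 f 31.1 F [ 0.2 -0.7 -2. ]
```

send_rows(increments=[0.03,0.018,0.005,0,0,-0.06,0.06,0.036,0.01,0,0,-0.12,0.085,0.051,0.014,0,0,-0.17,0.099,0.06,0.017,0,0,-0.198,0.1,0.061,0.017,0,0,-0.2,0.1,0.061,0.017,0,0,-0.2,0.1,0.061,0.017,0,0,-0.2])

```text
time: 28.5
position: [0.6359, 0.2045, 0.1463]
tool_rot: [0.635, 0.773, -0.001, 0.001]
wrist_force: [-0.5, 0.5, -1.1]
opening: 0.0451
grasp_force: 31.2
```

```bash
python3 -c "
from h import *;plan(.639,.214,.0195,.2)"
```

```text
t28.50 pos [0.6359 0.2045 0.1463] shift [0.009  0.0048 0.1268] rot [ 0.0001  0.0018 -0.0051] dist 0.127 open 0.0451 f 31.2 F [-0.5  0.5 -1.1]
```

send_rows(increments=[0.004,0.003,0.01,0,0,-0.005,0.009,0.005,0.025,0,0,-0.005,0.009,0.005,0.05,0,0,-0.005,0.009,0.005,0.075,0,0,-0.005,0.009,0.005,0.095,0,0,-0.005,0.009,0.005,0.11,0,0,-0.005,0.009,0.005,0.119,0,0,-0.005,0.009,0.005,0.123,0,0,-0.005,0.009,0.005,0.125,0,0,-0.005,0.009,0.005,0.1255,0,0,-0.005,0.009,0.005,0.126,0,0,-0.005,0.009,0.005,0.126,0,0,-0.005])

```text
time: 29.7
position: [0.6404, 0.2152, 0.0216]
tool_rot: [0.633, 0.774, 0.001, 0.001]
wrist_force: [1.0, -0.7, -2.4]
opening: 0.0453
grasp_force: 31.2
```

send_rows(increments=[0,0,0.0005,0,0,0,0,0,0.001,0,0,0,0,0,0.0015,0,0,0,0,0,0.0015,0,0,0])

```text
time: 30.1
position: [0.6401, 0.2151, 0.02]
tool_rot: [0.633, 0.774, 0.0, 0.001]
wrist_force: [-3.2, -1.4, 4.3]
opening: 0.0454
grasp_force: 31.6
```

send_rows(increments=[0,0,0,0,0,0,0,0,0,0,0,0,0,0,0,0,0,0,0,0,0,0,0,0,0,0,-0.01,0,0,0,0,0,-0.03,0,0,0,0,0,-0.06,0,0,0,0,0,-0.09,0,0,0,0,0,-0.115,0,0,0,0,0,-0.13,0,0,0,0,0,-0.135,0,0,0], gripper=0.4)

```text
time: 31.2
position: [0.641, 0.2155, 0.1571]
tool_rot: [0.633, 0.775, 0.002, 0.002]
wrist_force: [0.4, -0.7, 0.1]
opening: 0.0599
grasp_force: 0.0
```

```bash
python3 -c "
from look import *
im,P,c=wrist('w10')
tops(P,.640,.215,.053,.035)
plan(.334,.312,.145,.753)"
```

```text
2005 rect [array([0.641 , 0.2155]), array([0.0449, 0.0449]), np.float64(18.918)] circ [0.641  0.2153] r 0.0230
t31.25 pos [0.6406 0.2154 0.1564] shift [ 0.1559 -0.2812  0.01  ] rot [ 0.0037  0.0026 -0.5519] dist 0.322 open 0.0597 f 0.0 F [-0.4 -0.8  0.2]
```

The yellow tin is level in its bay at the right height. Next is the jug.

send_rows(increments=[0.01,-0.018,0,0,0,-0.03,0.025,-0.045,0,0,0,-0.09,0.045,-0.08,0.001,0,0,-0.16,0.065,-0.117,0.003,0,0,-0.23,0.085,-0.153,0.005,0,0,-0.3,0.105,-0.189,0.006,0,0,-0.37,0.125,-0.225,0.008,0,0,-0.44,0.142,-0.256,0.009,0,0,-0.5,0.152,-0.274,0.01,0,0,-0.54,0.156,-0.281,0.01,0,0,-0.552,0.156,-0.281,0.01,0,0,-0.552,0.156,-0.281,0.01,0,0,-0.552], gripper=0.95)

```text
time: 32.45
position: [0.3339, 0.3117, 0.1434]
tool_rot: [0.398, 0.917, -0.0, 0.001]
wrist_force: [0.5, -0.4, -0.1]
opening: 0.0833
grasp_force: 0.0
```

```bash
python3 -c "
from look import *
im,P,c=wrist('w11')
tops(P,.334,.312,.06)
plan(.334,.312,.006,.753)"
```

```text
738 rect [array([0.3334, 0.3126]), array([0.0413, 0.0417]), np.float64(52.5894)] circ [0.3356 0.3125] r 0.0233
t32.50 pos [0.3342 0.3117 0.1435] shift [0.0007 0.     0.1375] rot [ 0.0004  0.0023 -0.0013] dist 0.138 open 0.0827 f 0.0 F [ 0.5 -0.4 -0. ]
```

View pics/w11.png

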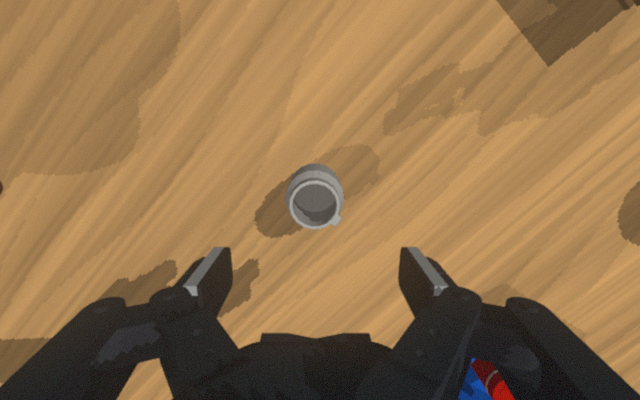

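The wrist view shows the jug at (315,203), between the pads and upright. Its lip is on the lower right at (336,220), clear of the pads. I'll grip it low, on the straight part.

send_rows(increments=[0.001,0,0.015,0,0,0,0.001,0,0.045,0,0,0,0.001,0,0.08,0,0,0,0.001,0,0.105,0,0,0,0.001,0,0.125,0,0,0,0.001,0,0.134,0,0,0,0.001,0,0.136,0,0,0,0.001,0,0.136,0,0,0])

```text
time: 33.3
position: [0.3336, 0.3126, 0.008]
tool_rot: [0.398, 0.917, -0.0, 0.001]
wrist_force: [-0.1, -0.2, 0.5]
opening: 0.0829
grasp_force: 0.0
```

send_rows(increments=[0,0,0,0,0,0,0,0,0,0,0,0,0,0,0,0,0,0,0,0,0,0,0,0,0,0,0,0,0,0,0,0,0,0,0,0,0,0,0,0,0,0,0,0,0,0,0,0,0,0,0,0,0,0], gripper=-1, force=35)

```text
time: 34.2
position: [0.3336, 0.3131, 0.0088]
tool_rot: [0.398, 0.918, 0.001, 0.002]
wrist_force: [0.2, -0.9, 6.1]
opening: 0.0502
grasp_force: 37.3
```

send_rows(increments=[0,0,-0.01,0,0,0,0,0,-0.03,0,0,0,0,0,-0.065,0,0,0,0,0,-0.1,0,0,0,0,0,-0.13,0,0,0,0,0,-0.145,0,0,0,0,0,-0.15,0,0,0])

```text
time: 34.9
position: [0.3335, 0.3134, 0.1603]
tool_rot: [0.398, 0.918, 0.002, 0.002]
wrist_force: [-0.0, 0.1, -0.9]
opening: 0.0502
grasp_force: 36.8
```

```bash
python3 -c "
from h import *;plan(.617,-.272,.16,-.415)"
```

```text
t34.90 pos [0.3335 0.3134 0.1603] shift [-0.621  -0.1936  0.0011] rot [ 5.6000e-03 -3.0000e-04  1.1682e+00] dist 0.650 open 0.0502 f 36.8 F [-0.   0.1 -0.9]
```

send_rows(increments=[-0.015,-0.005,0,0,0,0.03,-0.045,-0.014,0,0,0,0.09,-0.09,-0.028,0,0,0,0.17,-0.135,-0.042,0,0,0,0.255,-0.18,-0.056,0,0,0,0.34,-0.225,-0.07,0,0,0,0.425,-0.27,-0.084,0,0,0,0.51,-0.315,-0.098,0,0,0,0.595,-0.36,-0.112,0,0,0,0.68,-0.405,-0.126,0,0,0,0.765,-0.445,-0.139,0,0,0,0.84,-0.475,-0.148,0,0,0,0.9])

```text
time: 36.1
position: [0.5492, -0.1375, 0.1573]
tool_rot: [0.759, 0.652, -0.0, 0.0]
wrist_force: [-0.4, 0.9, -1.7]
opening: 0.0499
grasp_force: 36.7
```

```bash
python3 -c "
from h import *;plan(.617,-.272,.16,-.415)"
```

```text
t36.10 pos [ 0.5492 -0.1375  0.1573] shift [-0.1227  0.0873 -0.0026] rot [1.000e-04 8.000e-04 2.635e-01] dist 0.151 open 0.0499 f 36.7 F [-0.4  0.9 -1.7]
```

send_rows(increments=[-0.032,0.023,0,0,0,0.07,-0.062,0.044,0,0,0,0.14,-0.09,0.064,0,0,0,0.2,-0.108,0.077,0,0,0,0.245,-0.116,0.083,0,0,0,0.263,-0.116,0.083,0,0,0,0.263,-0.116,0.083,0,0,0,0.263,-0.116,0.083,0,0,0,0.263])

```text
time: 36.9
position: [0.614, -0.2606, 0.1585]
tool_rot: [0.836, 0.549, 0.0, 0.0]
wrist_force: [-0.0, 0.3, -0.3]
opening: 0.0501
grasp_force: 36.8
```

```bash
python3 -c "
from look import *
im,P,c=wrist('w12')
z=P[...,2]
g=(np.hypot(P[...,0]-.617,P[...,1]+.272)<.08)&(z>.003)&(z<.014)
Q=P[g][:,:2]; print(len(Q),'ext',Q.min(0),Q.max(0))
# fit circle to outer edge: per-azimuth max radius
c0=np.array([.617,-.272]); 
for _ in range(3):
    a=np.arctan2(*(Q-c0).T[::-1]); r=np.hypot(*(Q-c0).T); b=((a+np.pi)/.1).astype(int)
    E=np.array([Q[b==k][r[b==k].argmax()] for k in np.unique(b) if r[b==k].max()>.058])
    s=np.linalg.lstsq(np.c_[2*E,np.ones(len(E))],(E**2).sum(1),rcond=None)[0]; c0=s[:2]; print(len(E),c0,np.sqrt(s[2]+c0@c0))
plan(*c0,.0145,-.415)"
```

```text
8401 ext [ 0.55307747 -0.33140184] [ 0.68212928 -0.2070661 ]
46 [ 0.61774302 -0.27146781] 0.0643840392052465
46 [ 0.61776403 -0.27147577] 0.06437703369013564
46 [ 0.61776403 -0.27147577] 0.06437703369013564
t36.95 pos [ 0.6142 -0.2607  0.1587] shift [-0.0085  0.0074  0.1443] rot [0.0014 0.0002 0.0067] dist 0.145 open 0.0502 f 36.8 F [ 0.6 -0.  -0.6]
```

View pics/w12.png

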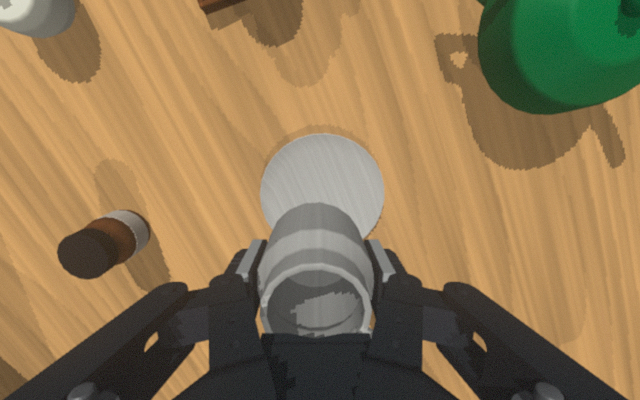

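The view shows the saucer around (322,190) with the jug upright above it. The rim fit gives a centre of (0.6178, -0.2715) and a radius of 64 mm. Lowering there.

send_rows(increments=[-0.004,0.003,0.01,0,0,0.006,-0.0085,0.007,0.03,0,0,0.006,-0.0085,0.007,0.055,0,0,0.006,-0.0085,0.007,0.08,0,0,0.006,-0.0085,0.007,0.105,0,0,0.006,-0.0085,0.007,0.122,0,0,0.006,-0.0085,0.007,0.131,0,0,0.006,-0.0085,0.007,0.136,0,0,0.006,-0.0085,0.007,0.138,0,0,0.006,-0.0085,0.007,0.139,0,0,0.006,-0.0085,0.007,0.139,0,0,0.006])

```text
time: 38.05
position: [0.6184, -0.2732, 0.0209]
tool_rot: [0.838, 0.546, 0.001, 0.002]
wrist_force: [0.3, -0.7, -1.5]
opening: 0.0503
grasp_force: 36.8
```

```bash
python3 -c "
from h import *;plan(.6178,-.2715,.0138,-.415)"
```

```text
t38.05 pos [ 0.6184 -0.2732  0.0209] shift [ 0.0013 -0.0012  0.0071] rot [ 0.0037  0.0007 -0.001 ] dist 0.007 open 0.0503 f 36.8 F [ 0.3 -0.7 -1.5]
```

send_rows(increments=[0.001,-0.001,0.001,0.003,0,0,0.001,-0.001,0.003,0.003,0,0,0.001,-0.001,0.0045,0.003,0,0,0.001,-0.001,0.005,0.003,0,0,0.001,-0.001,0.0055,0.003,0,0,0.001,-0.001,0.006,0.003,0,0,0.001,-0.001,0.006,0.003,0,0])

```text
time: 38.75
position: [0.6173, -0.2715, 0.0139]
tool_rot: [0.838, 0.546, -0.0, -0.0]
wrist_force: [-0.2, 0.5, 0.0]
opening: 0.0503
grasp_force: 36.8
```

send_rows(increments=[0,0,0.0005,0,0,0,0,0,0.001,0,0,0,0,0,0.0015,0,0,0,0,0,0.0015,0,0,0])

```text
time: 39.15
position: [0.6174, -0.2715, 0.0138]
tool_rot: [0.838, 0.546, -0.0, -0.0]
wrist_force: [-4.5, 2.3, 10.0]
opening: 0.0499
grasp_force: 37.9
```

send_rows(increments=[0,0,-0.001,0,0,0,0,0,-0.001,0,0,0,0,0,-0.001,0,0,0,0,0,-0.001,0,0,0,0,0,-0.01,0,0,0,0,0,-0.03,0,0,0,0,0,-0.06,0,0,0,0,0,-0.1,0,0,0,0,0,-0.13,0,0,0,0,0,-0.15,0,0,0,0,0,-0.155,0,0,0], gripper=0.7)

```text
time: 40.25
position: [0.6192, -0.2725, 0.1719]
tool_rot: [0.838, 0.546, 0.001, 0.003]
wrist_force: [0.1, -0.6, 0.8]
opening: 0.0724
grasp_force: 0.0
```

```bash
python3 -c "
from look import *
im,P,c=wrist('w13')
tops(P,.6178,-.2715,.065,.04)
im,d=get_image('top');cv2.imwrite('pics/top1.png',im[:,:,::-1])
plan(.6178,-.2715,.1,-.415)"
```

```text
595 rect [array([ 0.6185, -0.2712]), array([0.0415, 0.0414]), np.float64(73.1135)] circ [ 0.6188 -0.2738] r 0.0235
t40.35 pos [ 0.6179 -0.2717  0.1685] shift [ 0.0002 -0.0003  0.0685] rot [ 0.0011  0.0007 -0.001 ] dist 0.069 open 0.0727 f 0.0 F [-0.7 -0.2 -0.2]
```

View pics/top1.png

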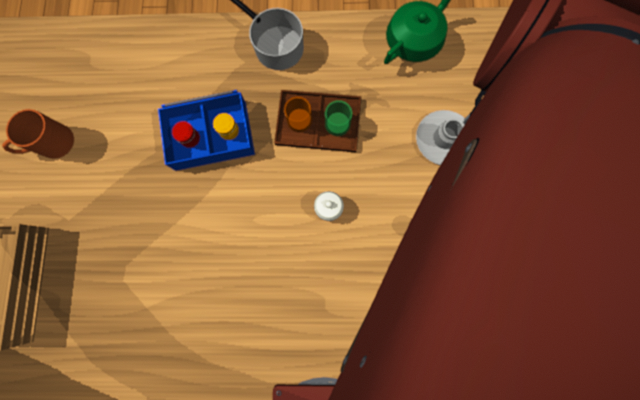

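View pics/w13.png

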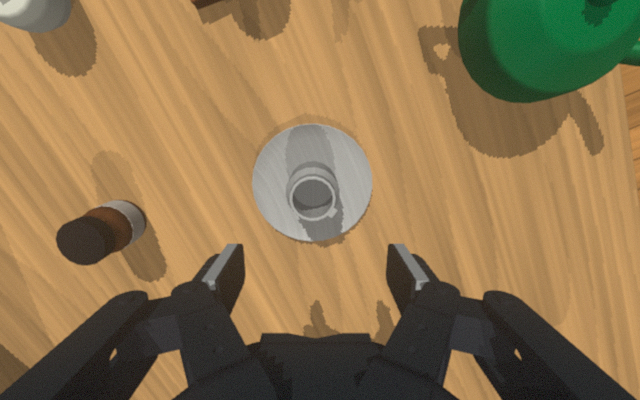

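The top view shows both tins in the caddy (183,133 and 224,126), both cups in the tray (298,113 and 338,117) and the sugar bowl unmoved. The wrist view shows the jug upright at the centre of the saucer (312,185), the spice jar untouched and the gripper clear.

```bash
python3 -c "
from workcell import *;print(close_job())"
```

```text
the job is handed in; nothing more can be done
None
```

The job is handed in after about 40 s of the 120 s: both cups are on the tray, both tins in the caddy and the jug in the middle of the saucer, all upright, with the spice jar and sugar bowl left alone; the hand-in returned no verdict.

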